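# Hold back the belt tensioner of a tea-pouch sealer

## Task

The head of the tea shop's pouch sealer lies on its back on the table, belts off, ready for a new belt. Flip its clear hinged guard right over so that it lies open, then push the tensioner arm back by its upright thumb post, past the click of its ratchet pawl and on until it is fully back at its stop, out of the way of the new belt. Finish while you hold it there: do not let go, since the pawl alone lets it creep part of the way forward, and leave the cup, pitcher and tin where they are.

Things in the scene. Friction and masses are not known exactly. Their poses are not given: they have to be found in the camera images.
- sealer: sealing head of a pouch sealer on its back, fixed on the table; white housing, aluminium face plate on top, upper face 90 mm above the table. Origin on the table; the plate reaches 155 mm to -x (its front, roughly towards the robot), 95 mm to +x, 210 mm to either side in y. Offsets below are in these axes (z up, turned by up to 0.35 rad about z)
- sealer_plate (a point): point on the plate's upper face, 90 mm above the sealer's origin. Two rows (x -38 and +38 mm) of black-tyred wheels, 64 mm in diameter, at y -137 and +137 mm, tops 114 mm above the table; in each row at |x| 8 to 32 mm a brass block (y -91 to -16) and a finned block (y 67 to 101), tops 111 mm; the gap between these blocks is free but for a low wheel (top 104 mm)
- guard (a joint): angle of the clear plastic guard over the tensioner: 0 closed, 3.0 rad fully open. It is hinged along its low front edge and turns up and over towards -x (the robot). Pushing its tab to -x with about 1 N lifts it; past about 1.0 rad it falls over by itself and then lies open in front of the head, below the height of the thumb post's top
- guard_tab (a point): middle of the top edge of the guard's upright steel finger tab, 4 mm thick (x), 30 mm wide (y), standing 24 mm above the guard's flat top at its free +x edge. Closed, it is 175 mm above the table, 103 mm to +x of the hinge line and 81 mm above it
- guard_hinge (a point): point on the guard's hinge axis (which runs along y), mid-width: x -152, y -20 mm of the sealer, 94 mm above the table. The guard is a hood 104 mm deep (x), 170 mm wide (y), 57 mm high, walls 3 mm, about 0.1 kg, open below and on its +x side
- tensioner (a joint): angle of the sprung tensioner arm: 0 fully forward (at rest), growing as it is pushed back to -x (counter-clockwise seen from above) to its stop at 0.46 rad. Its spring pushes forward with 4 N at the thumb post at 0, 9.5 N at 0.46. The pawl adds up to 3 N from 0.03 rad until it clicks in behind the tooth at about 0.30; let go after that, the arm springs forward to 0.31, where the pawl holds it
- thumb_post (a point): upright round steel thumb post on the free end of the tensioner arm, 12 mm in diameter, 41 mm tall, from 102 to 143 mm above the table; origin on its axis at its foot, 95 mm from the pivot. At rest it stands at x -63, y 33 mm of the sealer; fully back at x -107, y 32 mm
- tensioner_pivot (a point): point on the tensioner arm's upright pivot axis, 102 mm above the table, at x -83, y -60 mm of the sealer. The arm is a flat steel bar 16 mm wide, top 102 mm above the table, with an idler roller (22 mm in diameter, top 121 mm above the table) 60 mm from the pivot and the thumb post at its end
- pawl (a joint): travel (m) of the small sprung pawl slider on the -y side of the pivot, which runs along the sealer's y: 0 forward at the hub (so also once dropped in behind the tooth), about 0.004 riding on top of the tooth
- cup: bystander: small white porcelain tea cup, rim 72 mm in diameter, 52 mm tall, loose near the sealer's front left corner; origin under its centre
- pitcher: bystander: glass pitcher with a handle, 74 mm in diameter, 85 mm tall, loose off the sealer's left (+y) end; origin under its centre
- tin: bystander: round tea tin, 72 mm in diameter, 95 mm tall, loose near the sealer's front right corner; origin under its centre

How it is judged:
By the outcome, as a careful person would: the job done as asked, in the order asked, and still so for the second after the job is handed in, while the arm keeps its last pose, push and grip.
It also fails if it takes over 38 s, if anything falls off the work surface, if the arm or the gripper's body presses on something with over 40 N, if the wrist force passes 120 N, or if a joint passes its speed limit or range.

## Robot

A 6-joint arm with a two-finger parallel gripper is mounted at the origin on the work surface. World frame = base frame: x ahead of the robot, y to its left, z up, the work surface at z = 0. Lengths are in m, angles in rad, forces in N, time in s.
With the tool pointing down it reaches from about 0.25 to 0.725 m from the base axis. Payload 4 kg.
Tool frame: the origin (TCP) lies midway between the tips of the shut fingers; the grasp point (between the pads) lies 19 mm behind it (bot.grip_point_offset is the distance from the TCP to the grasp point, in m); z points along the fingers, y is the line along which they close (so a half turn about z gives the same grasp; the last joint's range is limited). The gripper opens to 85 mm and grips with 20 to 120 N. Pads are 22 mm wide; open, the fingers measure 114 mm over their backs; the gripper's body (76 mm by 85 mm) begins 54 mm behind the grasp point. The pads swing forward as they close: fully open they stand 13 mm farther back than shut.
Start: joints at [-1.309, 0.241, 0.005, 1.335, 0, 1.571], TCP at [0.129, -0.483, 0.231] pointing down, gripper open.
Joint ranges: [-2.72, 2.72], [-1.05, 1.87], [-1.09, 1.28], [-1.99, 2.15], [-1.42, 1.44], [-3.14, 3.14]. Speed limits (rad/s): [2.79, 2.79, 3.14, 3.14, 3.14, 3.14].

## Interface

Orientations are given as a unit quaternion [x, y, z, w].
In Python, from workcell import bot gives the robot as it stands.
- The arm moves only by the tool step_arm, never from a script. Its argument "targets" is text: rows parted by semicolons, each of 7 numbers parted by spaces: the opening, from -1 (shut) to 1 (fully open), so that 0 is half open, then the shift along the world's x, y, z normalised to -1 to 1, where 1 is 0.5 m, then the turn, a rotation vector about the world's x, y, z normalised to -1 to 1, where 1 is pi/4 rad. In form: gripper x y z wx wy wz; .... A call has 1 to 10 rows; each row is the pose to reach, as a shift and turn from the pose commanded when the call began; what a row does not reach only later rows make up. A row lasts 1/12 s, in which the tool goes at most 41.7 mm and 7.16 degrees, less where a joint would pass 70% of its speed; a pose out of reach is approached as far as the arm can. A call with a number of a shift or a turn outside -1 to 1 is refused whole. A call with a gripper value outside its range is refused whole. The fingers move at their own pace and stop on an object; the grip force is fixed at half the most. Time passes only in rows, so rows that repeat a pose let the fingers close. It gives the time, the measured TCP pose, the force, the opening and the grip force at its end, in the units of the state.
- bot.get_obs(): the state, without advancing time (a new reading comes with each control period).
- bot.camera(name): name is "scene" or "top"; returns the picture (420x560x3 uint8, red, green, blue); there is no depth.
- bot.camera_info(name): a dict with "vertical_fov" (degrees; the focal length in pixels is half the picture's height over the tangent of half this angle, whatever the lens; pixels are square), "cx", "cy" (the principal point, pixels), "pose" (4x4, takes a point from camera to world coordinates). Camera axes: x right, y up, looking along -z (the intrinsics and any distortion apply to the point x, -y, -z); pixel columns grow to the right and rows downward; lengths in m; the calibration is good to about 2 mm. A picture is of the moment at which its call begins. camera_info takes no time and is no camera call.
- bot.job_done(): hands the job in; it is judged then, once.
The state is a dict: "clock": time; "joint_pos": joint angles; "joint_vel": joint speeds; "tau": joint torques, N m; "eef_pos": TCP position; "tool_rot": TCP orientation; "ft_force": force on the tool from outside, world axes, zero at the start; "ft_torque": the same for the moment, N m; "grip_width": finger opening in m; "grasp_force": force on a finger pad.
Only numpy, scipy, OpenCV 4.12 (cv2) and the standard library are available. Lean on these libraries where they do the work, as an engineer would, in place of code of your own. Each camera call takes 0.05 s, during which the arm holds its last target. There are 200 camera calls.

## Working session

There is one attempt and no reset: what is moved stays moved. The work goes in short steps, Python scripts to look and compute and a tool call to move; the robot and the scene stay as the last step left them, time stands still between calls to the robot, and variables do not carry over. Pictures are saved under pics/ and viewed, at most 10 in all, crops included, and the job is handed in when it is done.

Besides the shell and the picture viewer there is one more tool, called by a JSON object that holds its "api" and its "payload". step_arm: Moves the arm, as the interface text tells. Scaled input: -1 to 1 covers 0.5 m each way for a shift and pi/4 rad each way for a turn. Its arguments: {"type":"object","properties":{"targets":{"type":"string"}},"required":["targets"]}

```bash
mkdir -p pics
python3 - <<'E'
from workcell import bot
import cv2
for n in("scene","top"):
    cv2.imwrite(f"pics/{n}0.png",bot.camera(n)[:,:,::-1]); print(n,bot.camera_info(n))
o=bot.get_obs();print(o)
E
```

```text
scene {'vertical_fov': 43.75285037517333, 'cx': 278.19477401510136, 'cy': 205.87762391535972, 'pose': array([[-0.37878557, -0.62656674,  0.68112819,  1.29256584],
       [ 0.92547601, -0.25329662,  0.28166464,  0.35750726],
       [-0.00395423,  0.73705831,  0.67581759,  0.88633323],
       [ 0.        ,  0.        ,  0.        ,  1.        ]])}
top {'vertical_fov': 54.61661416715843, 'cx': 275.8237927922883, 'cy': 209.19166683809138, 'pose': array([[-1.87650279e-02,  9.91629838e-01, -1.27742465e-01,
         3.97374200e-01],
       [-9.99818711e-01, -1.90236361e-02, -8.04581343e-04,
         3.98454670e-02],
       [-3.22797304e-03,  1.27704208e-01,  9.91807045e-01,
         1.08345895e+00],
       [ 0.00000000e+00,  0.00000000e+00,  0.00000000e+00,
         1.00000000e+00]])}
{'clock': 0.1, 'joint_pos': array([-1.30900217e+00,  2.41346318e-01,  3.87008784e-03,  1.33521822e+00,
        2.92069446e-05,  1.57076041e+00]), 'joint_vel': array([ 0.00103182, -0.00196658,  0.00306811, -0.0009209 ,  0.00013029,
        0.00036979]), 'tau': array([-3.92200000e-04, -3.73138475e+01,  2.53009897e+01,  1.08404865e-02,
       -1.25018400e-05,  2.00872023e-05]), 'eef_pos': array([ 0.12926861, -0.48241289,  0.23050191]), 'tool_rot': array([ 9.91442414e-01,  1.30541328e-01, -1.09379178e-04, -9.42848422e-04]), 'ft_force': array([-0.38648873, -1.08080894,  0.31050827]), 'ft_torque': array([ 0.00509825, -0.03460919, -0.00982043]), 'grasp_force': 0.0, 'grip_width': 0.08508802585140428}
```

View pics/top0.png

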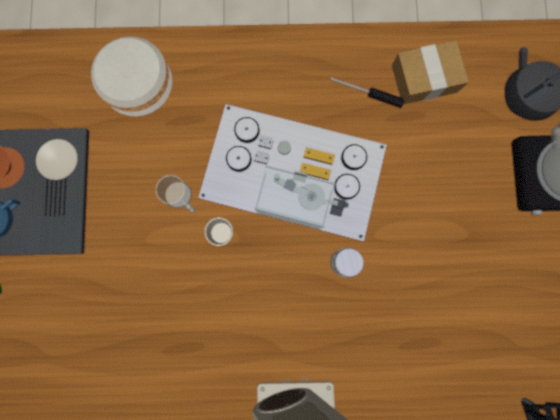

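View pics/scene0.png

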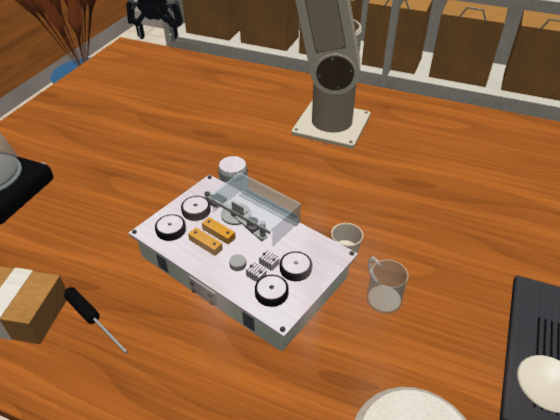

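The top view shows the plate with corners near (227,106), (385,144), (362,240) and (200,196), and the guard around (295,195). The tin is at (348,262), the cup at (219,232) and the pitcher at (173,190). Next I'll measure the plate.

```bash
cat > h.py <<'E'
import numpy as np
from workcell import bot
def ray(n,u,v):
    i=bot.camera_info(n);f=210/np.tan(np.radians(i["vertical_fov"]/2));P=i["pose"]
    return P[:3,3],P[:3,:3]@np.array([(u-i["cx"])/f,-(v-i["cy"])/f,-1])
def cast(n,u,v,z):
    o,d=ray(n,u,v);return o+d*(z-o[2])/d[2]
def proj(n,p):
    i=bot.camera_info(n);f=210/np.tan(np.radians(i["vertical_fov"]/2));P=i["pose"]
    q=P[:3,:3].T@(np.array(p)-P[:3,3]);return np.array([i["cx"]-f*q[0]/q[2],i["cy"]+f*q[1]/q[2]])
E
python3 - <<'E'
from h import *
import cv2
im=cv2.imread("pics/top0.png");hsv=cv2.cvtColor(im,cv2.COLOR_BGR2HSV)
m=cv2.inRange(hsv,(0,0,120),(180,60,255));m[:,:195]=0;m[:95]=0;m[245:]=0;m[:,392:]=0
m[215:,:240]=0
m=cv2.morphologyEx(m,cv2.MORPH_OPEN,np.ones((3,3)))
c=max(cv2.findContours(m,0,2)[0],key=cv2.contourArea)
# world-plane rectangle
w=np.array([cast("top",*p[0],.09)[:2] for p in c],np.float32)
r=cv2.minAreaRect(w);print(r);print(cv2.boxPoints(r))
h=cv2.approxPolyDP(cv2.convexHull(c),6,True);print(h[:,0].tolist());print([cast("top",*p[0],.09)[:2].round(4) for p in h])
c=w.copy()
big=cv2.resize(im[90:280,150:400],None,fx=3.2,fy=3.15,interpolation=cv2.INTER_CUBIC);cv2.imwrite("pics/topc.png",big)
E
```

```text
((0.6212948560714722, -0.003241300582885742), (0.4216461479663849, 0.25204530358314514), 74.15473937988281)
[[ 0.44249755 -0.1716444 ]
 [ 0.6849658  -0.24046291]
 [ 0.80009216  0.1651618 ]
 [ 0.5576239   0.23398031]]
[[224, 107], [385, 144], [364, 239], [199, 198]]
[array([0.7902, 0.1677]), array([ 0.6852, -0.2367]), array([ 0.4479, -0.1729]), array([0.5569, 0.2301])]
```

View pics/topc.png

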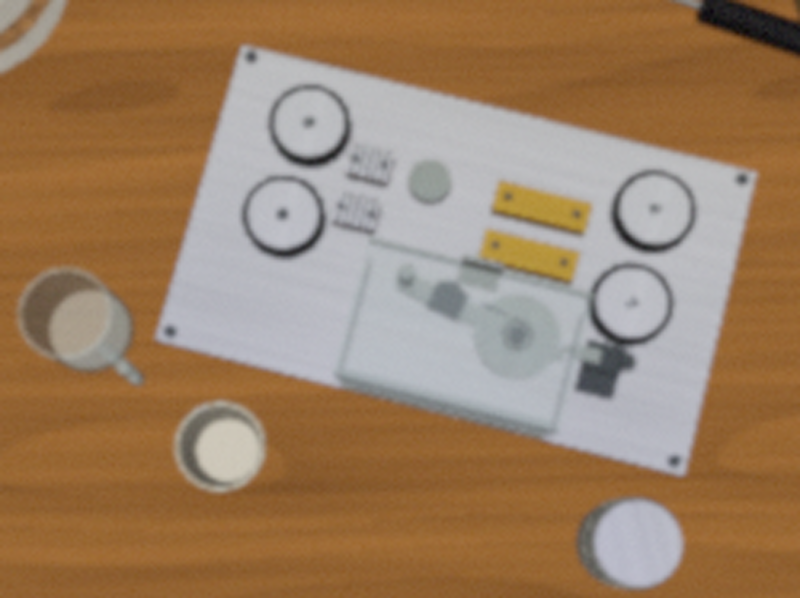

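```bash
cat > m.py <<'E'
from h import *
def cp(x,y,z): return cast("top",150+(x+.5)/3.2-.5,90+(y+.5)/3.15-.5,z)
W=[cp(309,122,.114),cp(654,209,.114),cp(283,214,.114),cp(632,302,.114)]
L=[(38,137),(38,-137),(-38,137),(-38,-137)]
# screws not given offsets; plate corners (z .09)
W+=[cp(241,45,.09),cp(757,173,.09),cp(686,474,.09),cp(156,340,.09)]
L+=[(95,210),(95,-210),(-155,-210),(-155,210)]
W=np.array(W)[:,:2];L=np.array(L)/1e3
a=L-L.mean(0);b=W-W.mean(0)
t=np.arctan2((a[:,0]*b[:,1]-a[:,1]*b[:,0]).sum(),(a*b).sum())
R=np.array([[np.cos(t),-np.sin(t)],[np.sin(t),np.cos(t)]]);O=W.mean(0)-R@L.mean(0)
def S(x,y): return (O+R@np.array([x,y])/1e3).round(4)
if __name__=="__main__":
    print(t,O);print(((W-O)@R-L).round(4))
    print("hinge",S(-152,-20),"tab",S(-49,-20),"post",S(-63,33),"back",S(-107,32),"piv",S(-83,-60))
    print("tab meas",(R.T@(cp(483,262,.175)[:2]-O)).round(4), "post top",(R.T@(cp(405,274,.143)[:2]-O)).round(4))
    for n,c,z in(("cup",(220,446),.052),("pitch",(62,313),.085),("tin",(637,543),.095)): p=cp(*c,z)[:2];print(n,p,R.T@(p-O))
E
python3 m.py
```

```text
-0.2738504900982804 [ 0.65029782 -0.01172874]
[[ 0.0006  0.0002]
 [-0.0006  0.0009]
 [ 0.0003  0.0001]
 [-0.0001  0.0003]
 [-0.0004  0.0003]
 [-0.0013 -0.0004]
 [ 0.0011 -0.0006]
 [ 0.0003 -0.0008]]
hinge [0.4986 0.0101] tab [ 0.5977 -0.0177] post [0.5986 0.0371] back [0.5559 0.048 ] piv [ 0.5542 -0.047 ]
tab meas [-0.05   -0.0199] post top [-0.066   0.0334]
cup [0.47654195 0.18757992] [-0.22118227  0.14489115]
pitch [0.58176943 0.30591336] [-0.15187807  0.28727287]
tin [ 0.3929958  -0.13249305] [-0.21505455 -0.18584911]
```

The fit residual is about 1 mm. Plan: with shut fingers, get behind the tab on its +x side, sweep it along its arc, then go behind the post.

{"api": "step_arm", "payload": {"targets": "-1 0.05 0.05 0.05 0 0 0.1;-1 0.11 0.11 0.08 0 0 0.25;-1 0.17 0.17 0.08 0 0 0.4;-1 0.22 0.22 0.08 0 0 0.55;-1 0.28 0.28 0.08 0 0 0.7;-1 0.34 0.34 0.08 0 0 0.85;-1 0.39 0.39 0.08 0 0 0.95;-1 0.45 0.44 0.08 0 0 1;-1 0.5 0.48 0.08 0 0 1;-1 0.5 0.48 0.08 0 0 1"}}

```text
clock: 0.93
eef_pos: [0.3829, -0.2395, 0.2708]
tool_rot: [0.864, 0.503, 0.001, -0.0]
ft_force: [-0.0, 0.5, -0.1]
grip_width: 0.0
grasp_force: 0.0
```

{"api": "step_arm", "payload": {"targets": "-1 0.06 0.05 0 0 0 0.15;-1 0.12 0.1 0 0 0 0.3;-1 0.18 0.16 0 0 0 0.32;-1 0.24 0.21 0 0 0 0.32;-1 0.3 0.265 0 0 0 0.32;-1 0.36 0.32 0 0 0 0.32;-1 0.42 0.37 0 0 0 0.32;-1 0.48 0.42 0 0 0 0.32;-1 0.493 0.434 0 0 0 0.32;-1 0.493 0.434 0 0 0 0.32"}}

```text
clock: 1.77
eef_pos: [0.627, -0.0241, 0.269]
tool_rot: [0.796, 0.606, -0.001, -0.001]
ft_force: [-0.8, -0.6, -0.1]
grip_width: 0.0002
grasp_force: 0.0
```

{"api": "step_arm", "payload": {"targets": "-1 0 0 -0.06 0 0 0;-1 0 0 -0.12 0 0 0;-1 0 0 -0.17 0 0 0;-1 0 0 -0.2 0 0 0;-1 0 0 -0.215 0 0 0;-1 0 0 -0.215 0 0 0"}}

```text
clock: 2.27
eef_pos: [0.6236, -0.0274, 0.1619]
tool_rot: [0.797, 0.604, -0.002, -0.001]
ft_force: [-0.7, 0.1, -0.2]
grip_width: -0.0002
grasp_force: 0.0
```

Run:
```python
from m import *
import cv2
o=bot.get_obs();p=o["eef_pos"];print(p,o["joint_pos"],o["ft_force"],R.T@(p[:2]-O))
a=bot.camera("scene")[130:330,120:400,::-1];cv2.imwrite("pics/s1.png",cv2.resize(a,None,fx=2.8,fy=2.8,interpolation=cv2.INTER_CUBIC))
# path: contact corner on arc about the hinge, TCP = corner + 14 mm in sealer x
for th in np.arange(0,1.31,.1):
    q=np.radians(33.3)+th;x=-152+125.6*np.cos(q)+14;z=.094+.1256*np.sin(q)
    print(round(th,1),((np.r_[S(x,-20),z]-p)/.5).round(3))
```

```text
[ 0.62359592 -0.02740538  0.16189498] [-4.37238016e-02  5.26170128e-01  2.46151333e-01  1.29550824e+00
 -4.01606553e-04  1.80111322e+00] [-0.72129964  0.07672213 -0.16506437] [-0.0214673  -0.02231374]
0.0 [-0.021  0.011  0.002]
0.1 [-0.035  0.015  0.022]
0.2 [-0.051  0.019  0.041]
0.3 [-0.069  0.024  0.058]
0.4 [-0.089  0.03   0.073]
0.5 [-0.109  0.036  0.086]
0.6 [-0.131  0.042  0.097]
0.7 [-0.154  0.048  0.105]
0.8 [-0.178  0.055  0.111]
0.9 [-0.201  0.061  0.114]
1.0 [-0.226  0.068  0.115]
1.1 [-0.25   0.075  0.114]
1.2 [-0.274  0.082  0.11 ]
1.3 [-0.297  0.088  0.103]
```

View pics/s1.png

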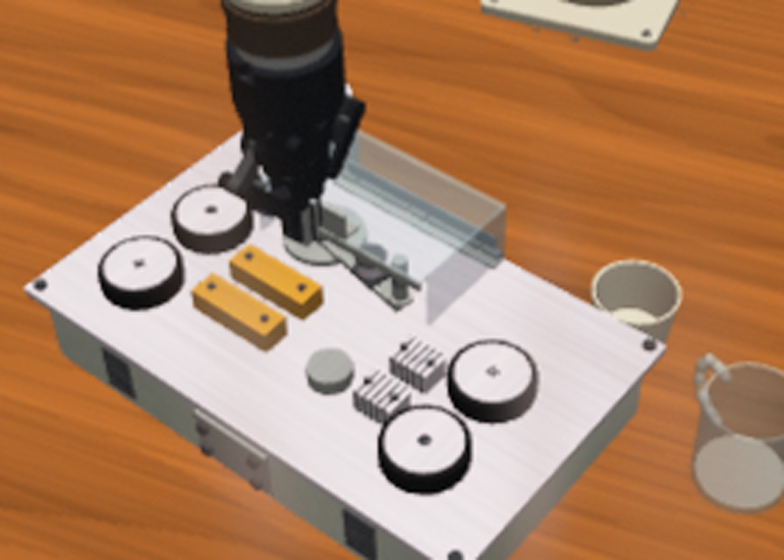

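The picture shows the finger tips at (305,235), just behind the tab at (335,215). I'll sweep along the arc.

{"api": "step_arm", "payload": {"targets": "-1 -0.01 0.006 0 0 0 0;-1 -0.021 0.011 0.005 0 0 0;-1 -0.028 0.013 0.012 0 0 0;-1 -0.035 0.015 0.022 0 0 0;-1 -0.043 0.017 0.032 0 0 0;-1 -0.051 0.019 0.041 0 0 0;-1 -0.06 0.021 0.05 0 0 0;-1 -0.069 0.024 0.058 0 0 0;-1 -0.079 0.027 0.066 0 0 0;-1 -0.089 0.03 0.073 0 0 0"}}

```text
clock: 3.15
eef_pos: [0.581, -0.0108, 0.2008]
tool_rot: [0.797, 0.605, 0.0, 0.0]
ft_force: [0.6, -0.5, -0.5]
grip_width: 0.0001
grasp_force: 0.0
```

Run:
```python
from m import *
import cv2
o=bot.get_obs();p=o["eef_pos"];print(p,o["ft_force"],R.T@(p[:2]-O))
a=bot.camera("scene")[130:330,120:400,::-1];cv2.imwrite("pics/s2.png",cv2.resize(a,None,fx=2.8,fy=2.8,interpolation=cv2.INTER_CUBIC))
```

```text
[ 0.58095801 -0.01078108  0.20080459] [ 0.62491323 -0.48846788 -0.47859926] [-0.06701227 -0.01783994]
```

View pics/s2.png

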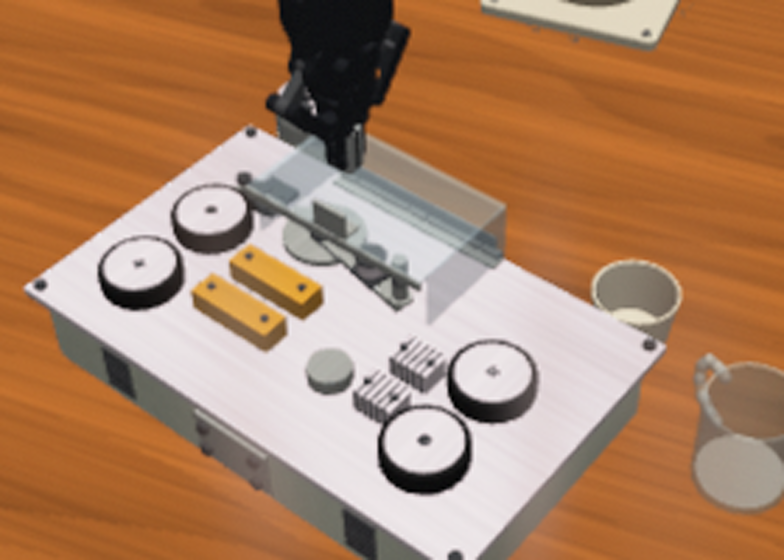

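The fingers passed just over the tab (finger at (345,165), guard still closed at tab (333,218)), so the finger tip is thinner than I assumed. I'll back off, go lower and push along a deeper path.

{"api": "step_arm", "payload": {"targets": "-1 0.03 -0.01 0.005 0 0 0;-1 0.06 -0.02 0 0 0 0;-1 0.083 -0.027 0 0 0 0;-1 0.083 -0.027 0 0 0 0;-1 0.083 -0.027 -0.05 0 0 0;-1 0.083 -0.027 -0.088 0 0 0;-1 0.083 -0.027 -0.088 0 0 0"}}

```text
clock: 3.78
eef_pos: [0.6195, -0.0242, 0.1517]
tool_rot: [0.797, 0.605, -0.003, -0.003]
ft_force: [-1.1, -0.0, -0.9]
grip_width: -0.0
grasp_force: 0.0
```

Run:
```python
from m import *
o=bot.get_obs();p=o["eef_pos"];print(p,o["ft_force"],R.T@(p[:2]-O))
r=np.hypot(105,63);a=np.arctan2(63,105)
for th in np.arange(0,1.41,.1):
    q=a+th;x=-152+r*np.cos(q)+4;z=.094+r/1e3*np.sin(q)
    print(round(th,1),((np.r_[S(x,-20),z]-p)/.5).round(3))
```

```text
[ 0.6195026 -0.0242044  0.1517376] [-1.12151146 -0.02834422 -0.89343464] [-0.02627377 -0.02033905]
0.0 [-0.032  0.01   0.011]
0.1 [-0.045  0.013  0.031]
0.2 [-0.06   0.018  0.05 ]
0.3 [-0.077  0.022  0.067]
0.4 [-0.095  0.027  0.082]
0.5 [-0.115  0.033  0.096]
0.6 [-0.136  0.039  0.107]
0.7 [-0.158  0.045  0.116]
0.8 [-0.18   0.051  0.123]
0.9 [-0.204  0.058  0.127]
1.0 [-0.227  0.064  0.129]
1.1 [-0.251  0.071  0.129]
1.2 [-0.274  0.078  0.126]
1.3 [-0.297  0.084  0.121]
1.4 [-0.319  0.09   0.113]
```

{"api": "step_arm", "payload": {"targets": "-1 -0.016 0.005 0.002 0 0 0;-1 -0.032 0.01 0.004 0 0 0;-1 -0.039 0.012 0.012 0 0 0;-1 -0.046 0.014 0.022 0 0 0;-1 -0.053 0.016 0.034 0 0 0;-1 -0.061 0.018 0.044 0 0 0;-1 -0.069 0.02 0.053 0 0 0;-1 -0.077 0.022 0.062 0 0 0;-1 -0.086 0.025 0.07 0 0 0;-1 -0.095 0.027 0.078 0 0 0"}}

```text
clock: 4.62
eef_pos: [0.5744, -0.0104, 0.1952]
tool_rot: [0.796, 0.605, -0.0, -0.001]
ft_force: [0.5, 0.3, -0.1]
grip_width: 0.0001
grasp_force: 0.1
```

Run:
```python
from m import *
import cv2
o=bot.get_obs();p=o["eef_pos"];print(p,o["ft_force"],R.T@(p[:2]-O))
a=bot.camera("scene")[130:330,120:400,::-1];cv2.imwrite("pics/s3.png",cv2.resize(a,None,fx=2.8,fy=2.8,interpolation=cv2.INTER_CUBIC))
```

```text
[ 0.57435072 -0.01042248  0.19518328] [ 0.50473653  0.33707322 -0.13010781] [-0.07347033 -0.01928158]
```

View pics/s3.png

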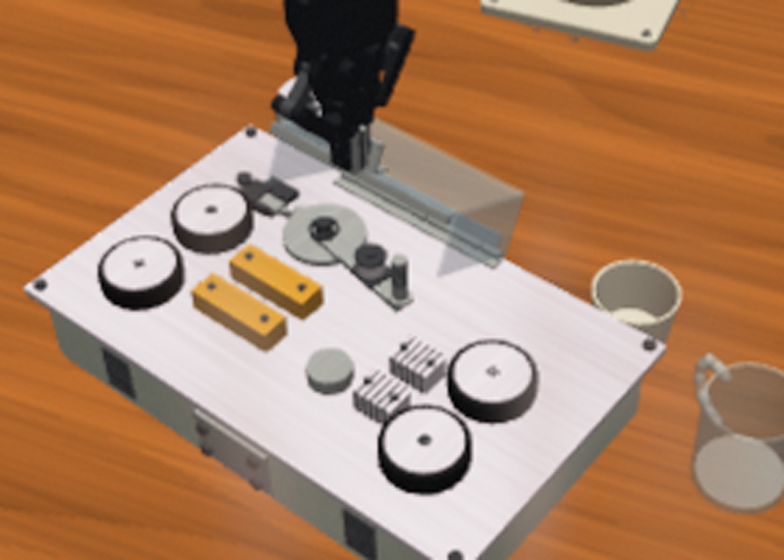

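The guard is lifting, with the tab at (375,150) against the finger. I'll continue over the top.

{"api": "step_arm", "payload": {"targets": "-1 -0.012 0.003 0.008 0 0 0;-1 -0.026 0.008 0.015 0 0 0;-1 -0.041 0.012 0.024 0 0 0;-1 -0.063 0.018 0.032 0 0 0;-1 -0.085 0.024 0.038 0 0 0;-1 -0.109 0.031 0.042 0 0 0;-1 -0.132 0.037 0.044 0 0 0;-1 -0.156 0.044 0.044 0 0 0;-1 -0.179 0.051 0.042 0 0 0;-1 -0.202 0.057 0.04 0 0 0"}}

```text
clock: 5.5
eef_pos: [0.4727, 0.018, 0.2155]
tool_rot: [0.796, 0.605, 0.0, -0.0]
ft_force: [0.2, 0.3, 0.3]
grip_width: 0.0001
grasp_force: 0.0
```

{"api": "step_arm", "payload": {"targets": "-1 -0.02 0.006 -0.004 0 0 0;-1 -0.02 0.006 -0.004 0 0 0;-1 -0.02 0.006 0.03 0 0 0;-1 0.02 0 0.06 0 0 0;-1 0.06 0 0.06 0 0 0;-1 0.06 0 0.06 0 0 0"}}

```text
clock: 6.0
eef_pos: [0.5079, 0.0175, 0.2464]
tool_rot: [0.797, 0.605, 0.002, 0.002]
ft_force: [-0.1, -0.6, -0.6]
grip_width: 0.0001
grasp_force: 0.0
```

Run:
```python
from m import *
import cv2
o=bot.get_obs();p=o["eef_pos"];print(o["clock"],p,o["ft_force"],R.T@(p[:2]-O))
print("to above post", (np.r_[S(-30,33),.2]-p)/.5)
a=bot.camera("scene")[100:330,120:400,::-1];cv2.imwrite("pics/s4.png",cv2.resize(a,None,fx=2.5,fy=2.5,interpolation=cv2.INTER_CUBIC))
```

```text
6.0 [0.50792284 0.01750483 0.24640153] [-0.07590843 -0.63666338 -0.62238485] [-0.14497556 -0.01035972]
to above post [ 0.24475431  0.02139035 -0.09280306]
```

View pics/s4.png

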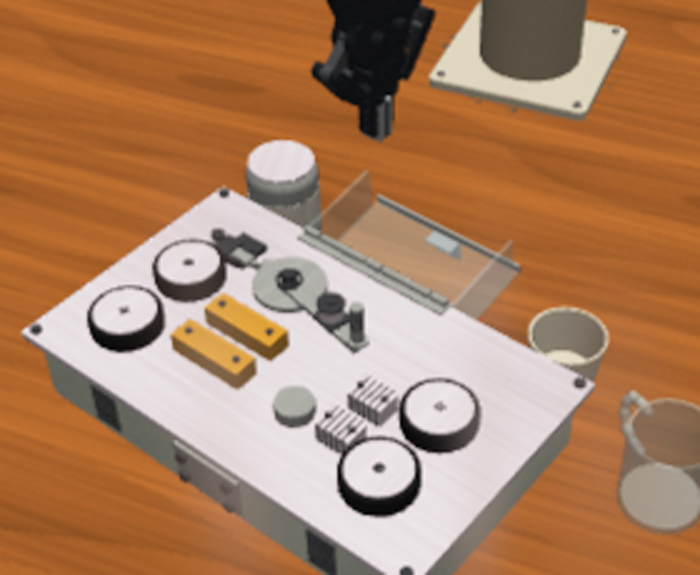

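The guard lies open at (410,240) in front of the head, and the post is free at (357,322). Next I'll go behind the post.

{"api": "step_arm", "payload": {"targets": "-1 0.06 0.005 -0.02 0 0 0;-1 0.12 0.01 -0.04 0 0 0;-1 0.18 0.015 -0.07 0 0 0;-1 0.23 0.02 -0.09 0 0 0;-1 0.245 0.021 -0.09 0 0 0;-1 0.245 0.021 -0.09 0 0 0;-1 0.245 0.021 -0.15 0 0 0;-1 0.245 0.021 -0.2 0 0 0;-1 0.245 0.021 -0.25 0 0 0;-1 0.245 0.021 -0.25 0 0 0"}}

```text
clock: 6.88
eef_pos: [0.6218, 0.0278, 0.1151]
tool_rot: [0.797, 0.605, -0.005, -0.003]
ft_force: [-1.5, 0.1, -0.6]
grip_width: -0.0
grasp_force: 0.0
```

{"api": "step_arm", "payload": {"targets": "-1 0 0 0 0 0 0;-1 0 0 0 0 0 0;-1 0 0 0 0 0 0"}}

```text
clock: 7.13
eef_pos: [0.6281, 0.0281, 0.123]
tool_rot: [0.797, 0.605, 0.002, 0.001]
ft_force: [0.5, -0.5, 0.6]
grip_width: -0.0002
grasp_force: 0.0
```

Run:
```python
from m import *
import cv2
o=bot.get_obs();p=o["eef_pos"];print(o["clock"],p,o["ft_force"],R.T@(p[:2]-O))
for x,y in((-50,34),(-70,35),(-85,35),(-95,34),(-101,33)): print(x,(np.r_[S(x,y),.12]-p)/.5)
a=bot.camera("scene")[100:330,120:400,::-1];cv2.imwrite("pics/s5.png",cv2.resize(a,None,fx=2.5,fy=2.5,interpolation=cv2.INTER_CUBIC))
```

```text
7.1333 [0.62812709 0.02807552 0.12301698] [ 0.51488077 -0.47282652  0.63716064] [-0.03210926  0.03232516]
-50 [-0.03345418  0.01284897 -0.00603395]
-70 [-0.07145418  0.02564897 -0.00603395]
-85 [-0.10045418  0.03384897 -0.00603395]
-95 [-0.12025418  0.03724897 -0.00603395]
-101 [-0.13225418  0.03864897 -0.00603395]
```

View pics/s5.png

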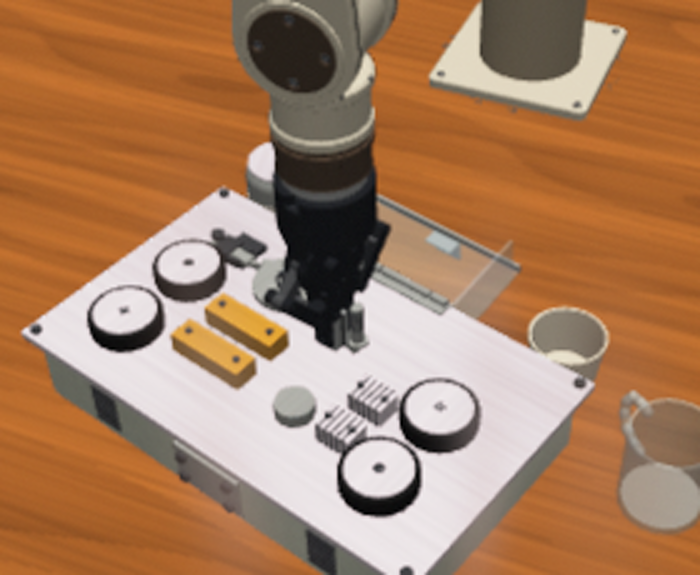

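The finger stands at (335,340), just behind the post at (357,325) and lined up with it as computed. I'll push slowly.

{"api": "step_arm", "payload": {"targets": "-1 -0.011 0.004 -0.003 0 0 0;-1 -0.022 0.008 -0.003 0 0 0;-1 -0.033 0.012 -0.003 0 0 0;-1 -0.042 0.016 -0.003 0 0 0;-1 -0.052 0.019 -0.003 0 0 0;-1 -0.062 0.022 -0.003 0 0 0;-1 -0.071 0.025 -0.003 0 0 0;-1 -0.081 0.028 -0.003 0 0 0;-1 -0.09 0.031 -0.003 0 0 0;-1 -0.09 0.031 -0.003 0 0 0"}}

```text
clock: 8.02
eef_pos: [0.586, 0.0428, 0.1216]
tool_rot: [0.797, 0.604, 0.004, 0.004]
ft_force: [7.6, -3.3, 2.4]
grip_width: -0.0001
grasp_force: 4.3
```

{"api": "step_arm", "payload": {"targets": "-1 -0.005 0.001 0 0 0 0;-1 -0.01 0.002 0 0 0 0;-1 -0.01 0.002 0 0 0 0"}}

```text
clock: 8.27
eef_pos: [0.5812, 0.0435, 0.1217]
tool_rot: [0.797, 0.604, 0.004, 0.004]
ft_force: [8.9, -4.0, 2.7]
grip_width: -0.0
grasp_force: 4.7
```

{"api": "step_arm", "payload": {"targets": "-1 -0.005 0.001 0 0 0 0;-1 -0.01 0.002 0 0 0 0;-1 -0.01 0.002 0 0 0 0"}}

```text
clock: 8.52
eef_pos: [0.5778, 0.0439, 0.1219]
tool_rot: [0.797, 0.604, 0.005, 0.006]
ft_force: [11.5, -4.9, -0.2]
grip_width: -0.0
grasp_force: 6.5
```

{"api": "step_arm", "payload": {"targets": "-1 -0.005 0.001 0 0 0 0;-1 -0.01 0.002 0 0 0 0;-1 -0.01 0.002 0 0 0 0"}}

```text
clock: 8.77
eef_pos: [0.5775, 0.0439, 0.1222]
tool_rot: [0.797, 0.604, 0.008, 0.009]
ft_force: [23.2, -7.8, -7.8]
grip_width: -0.0002
grasp_force: 12.0
```

{"api": "step_arm", "payload": {"targets": "-1 -0.005 0.001 0 0 0 0;-1 -0.01 0.002 0 0 0 0;-1 -0.01 0.002 0 0 0 0"}}

```text
clock: 9.02
eef_pos: [0.5773, 0.0439, 0.1226]
tool_rot: [0.797, 0.603, 0.011, 0.013]
ft_force: [34.3, -10.5, -15.4]
grip_width: -0.0001
grasp_force: 17.4
```

The motion has stopped hard. I'll ease off a little and check the post's position.

{"api": "step_arm", "payload": {"targets": "-1 0.012 -0.002 0 0 0 0;-1 0.012 -0.002 0 0 0 0;-1 0.012 -0.002 0 0 0 0"}}

```text
clock: 9.27
eef_pos: [0.5776, 0.0439, 0.1221]
tool_rot: [0.797, 0.604, 0.007, 0.008]
ft_force: [19.4, -6.9, -4.9]
grip_width: 0.0003
grasp_force: 10.6
```

Run:
```python
from m import *
import cv2
o=bot.get_obs();p=o["eef_pos"];print(o["clock"],p,o["ft_force"],R.T@(p[:2]-O))
im=bot.camera("scene")[:,:,::-1].copy()
cv2.imwrite("pics/s6f.png",im)
for th in (0.31,.40,.46):
    a=np.arctan2(93,20)+th; x,y=-83+95.1*np.cos(a),-60+95.1*np.sin(a)
    print(th,x,y,[ (proj("scene",np.r_[S(x,y),z]).round(1)-[200,160])*[5,5] for z in(.102,.143)])
a=im[160:270,200:340];cv2.imwrite("pics/s6.png",cv2.resize(a,None,fx=5,fy=5,interpolation=cv2.INTER_CUBIC))
```

```text
9.2667 [0.57757657 0.04391703 0.12208862] [19.44823558 -6.91455341 -4.92595867] [-0.08506028  0.03390547]
0.31 -92.32121067389072 34.642089112471226 [array([364.5, 340.5]), array([363.5, 270. ])]
0.4 -100.78977890813981 33.42127041739211 [array([374.5, 328. ]), array([373.5, 258. ])]
0.46 -106.35968057605952 32.18641615435794 [array([380.5, 319.5]), array([379.5, 249.5])]
```

View pics/s6.png

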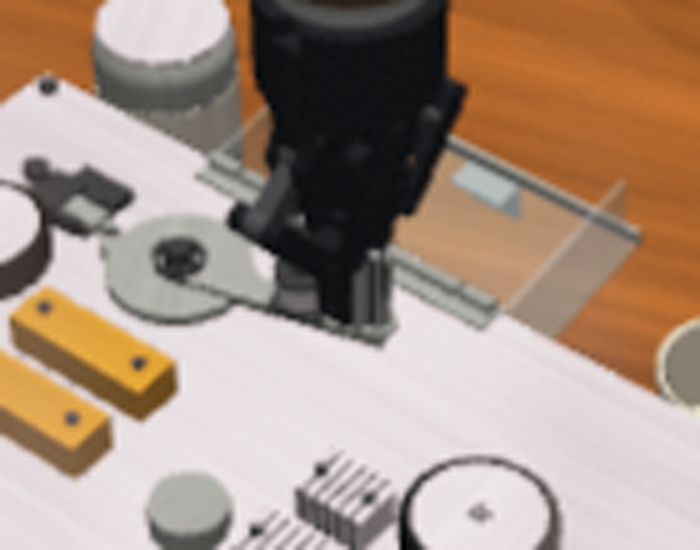

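The post's top is at about (380,250), which matches the stop angle of 0.46 rad and not the pawl's hold at 0.31. The guard is still open and the bystanders haven't moved. I'm holding about 20 N against a 9.5 N spring, so I'll hand in now.

```bash
python3 -c "
from workcell import bot
print(bot.job_done())"
```

```text
the job is handed in; nothing more can be done
None
```

I flipped the guard fully open, then pushed the tensioner arm back to its stop and handed the job in at about 9.3 s while still holding it there with about 20 N; the cup, pitcher and tin were not touched.

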